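# Vent the vacuum box and take off its lid

## Robot

A 7-joint arm with a two-finger parallel gripper is mounted at the origin on the work surface; the furniture and walls round the work are solid. World frame = base frame: x ahead of the robot, y to its left, z up, the work surface at z = 0. Lengths are in m, angles in degrees, forces in N, time in s.
With the tool pointing down it reaches from about 0.425 to 0.875 m from the base axis. Payload 4.7 kg.
Tool frame: the origin (TCP) lies where the fingers leave the gripper's body, on its centre line; the fingertips stand 70 mm ahead of it and the grasp point (between the pads) lies 51 mm ahead of it (env.tip_reach is the distance from the TCP to the fingertips, in m); z points along the fingers, x is the direction in which the jaws open and shut, and the axes are right-handed (so a half turn about z gives the same grasp; the last joint's range is limited). The gripper opens to 87 mm and grips with 3 to 60 N. Pads are 19 mm wide; open, the fingers measure 117 mm over their backs; the gripper's body (75 mm by 190 mm) begins 51 mm behind the grasp point.
Start: joints at [76.266, 18.392, -4.016, 83.108, 1.295, 78.541, -3.26], TCP at [0.163, -0.629, 0.292] pointing down, gripper open.
Joint ranges: [-163.93, 163.93], [-17.29, 119.83], [-79.2, 71.16], [3.27, 140.29], [-89.18, 269.18], [5.43, 117.66], [-154.24, 154.24]. Speed limits (degrees/s): [147.25, 147.25, 180, 180, 180, 180, 180].

## Interface

Orientations are given as [roll, pitch, yaw] about the fixed x, y, z axes, in that order (R = Rz(yaw) Ry(pitch) Rx(roll)).
In Python, from cell import env, optics, order gives the robot as it stands.
- The arm moves only by the shell command python3 -m creep 'ROWS' [FORCE]. ROWS is JSON, a list of rows, each a list of 7 numbers: the shift along the tool's x, y, z in cm, then the turn, a rotation vector about the tool's x, y, z in rad, then the opening, from 0 (shut) to 1 (fully open). A call has 1 to 20 rows; each row shifts and turns the pose as measured when the row begins, along the tool's axes as they then stand; what a row does not reach is not made up. A row lasts 1/10 s, in which the tool goes at most 50 mm and 8.59 degrees, less where a joint would pass 70% of its speed; a pose out of reach is approached as far as the arm can. A call with a gripper value outside its range is refused whole. The fingers move at their own pace and stop on an object; FORCE is the grip in N (left out, the last holds). Time passes only in rows, so rows that do not move let the fingers close. It gives the time, the measured TCP pose, the force and the opening at its end, in the units of the state.
- env.get_obs(): the state, without advancing time (a new reading comes with each control period).
- optics.read_camera(name): name is "scene" or "top" or "wrist"; returns a dict with "frame" (420x560x3 uint8, blue, green, red), "z_map" (420x560 float32, m along the optical axis (not along the pixel's ray), 0 where there is no reading), "fx", "fy", "cx", "cy" (pixels), "R" (3x3) and "t" (3): a world point X has camera coordinates R X + t; the wrist camera has in their place "hand_eye" (4x4, takes a point from camera to tool coordinates, whose origin is the TCP and whose axes are the tool frame's). Camera axes: x right, y down, z forward; pixel columns grow to the right and rows downward; lengths in m; the calibration is good to about 2 mm. The wrist camera is an equidistant fisheye: a pixel r from the principal point sees the ray r / f radians off the axis. A picture is of the moment at which its call begins: read the wrist's pose just before it.
- order.sign_off(): hands the job in, once; it reports no verdict.
The state is a dict: "time_s": time; "qpos": joint angles; "joint_velocities": joint speeds; "effort": joint torques, N m; "tool_pos": TCP position; "tool_rot": TCP orientation; "force": force on the tool from outside, world axes, zero at the start; "wrist_torque": the same for the moment, N m; "grip_width": finger opening in m.
Only numpy, scipy, OpenCV 4.12 (cv2) and the standard library are available. Lean on these libraries where they do the work, as an engineer would, in place of code of your own. Each camera call takes 0.05 s, during which the arm holds its last target. There are 200 camera calls.

## Task

The vacuum box is still under vacuum. Turn the red vent tap on its lid counter-clockwise, all the way open, to let the air in; then lift the lid off by its black handle and set it down gently, right way up, centred on the blue mat and lengthways along it. Leave the tap open and do not disturb the bottle and the flask that stand at the left edge of the bench.

Things in the scene. Friction and masses are not known exactly. Their poses are not given: they have to be found in the camera images.
- tap (a joint): angle of the red vent tap in the lid (rad): 0 is shut, with its wing lying across the lid; it grows counter-clockwise seen from above, to 1.57 = fully open against a stop, with the wing lengthways along the lid. It starts between 0 and 0.3. It stays where it is left and takes about 0.1 N m to turn. With the tap shut the vacuum holds the lid down (it gives 2 to 4 mm and no more); from about 1.1 rad on the lid is free.
- tap_grip (a point): centre of the red wing of the tap, on the upright turning axis. The wing is an upright plate 12 mm thick, 40 mm long and 26 mm high; the point lies half-way up it, 13 mm below its top and 27 mm above the top of the lid's plate. Its own y axis runs along the wing's length, its x axis across the thickness, z up (it turns with the tap).
- lid_grip (a point): grip point in the black lifting handle at the centre of the lid: a solid upright block 40 mm long (along its x axis, lengthways along the lid), 16 mm thick (along y) and 40 mm high, the point 13 mm below its top, 27 mm above the top of the lid's plate and 59 mm above the lower edge of the lid's skirt. The tap axis lies 75 mm from it along +x, at the same height; a round gauge 42 mm across and 17 mm high lies 74 mm off along -x. z is up.
- lid: the lid as a whole; its origin and axes are those of lid_base
- lid_base (a point): centre of the lower edge of the lid. The lid is loose, 221 mm long (x), 137 mm wide (y), about 0.4 kg: a clear plate with grey skirt walls 22 mm deep that reach down over the chamber's rim with 2.5 mm play all round; lift it straight up by more than 25 mm before moving it sideways. z up. It stands on its skirt on a flat surface.
- chamber_seat (a point): centre of the plane at which the lid's lower edge lies while it is on the chamber, 48 mm above the worktop; the chamber is a fixed aluminium box 204 mm long (x) and 120 mm wide (y) with its rim 70 mm above the worktop, holding petri dishes.
- mat_top (a point): centre of the top of the blue mat, which is fixed on the worktop: 250 mm long (x), 180 mm wide (y), 4 mm thick. z up.
- bottle: reagent bottle with a blue screw cap, at the left edge of the worktop (not the wider fixed jar near the robot), 57 mm across and 104 mm high, loose; origin at the centre of its underside
- flask: conical flask with a pale plug, 63 mm across and 137 mm high, loose; origin at the centre of its underside

How it is judged:
By the outcome, as a careful person would: the job done as asked, in the order asked, and still so for the second after the job is handed in, with the robot touching nothing.
It also fails if it takes over 51 s, if anything falls off the work surface, if the arm or the gripper's body presses on something with over 40 N, if the wrist force passes 120 N, or if a joint passes its speed limit or range.

## Working session

There is one attempt and no reset: what is moved stays moved. The work goes in short steps, Python scripts to look and compute and a shell command to move; the robot and the scene stay as the last step left them, time stands still between calls to the robot, and variables do not carry over. Pictures are saved under pics/ and viewed, on a budget of 10 in all, crops included, one or two more only if the job needs it, and the job is handed in when it is done.

```bash
ls; mkdir -p pics
python3 - <<'E'
from cell import env, optics, order
import cv2,numpy as np,pickle
print(env.get_obs())
d={}
for n in ("scene","top"):
    c=optics.read_camera(n); d[n]=c; cv2.imwrite(f"pics/{n}0.png",c["frame"]); print(n,c["fx"],c["cx"],c["cy"],c["R"],c["t"])
pickle.dump(d,open("cams0.pkl","wb"))
E
```

```text
pics
{'time_s': 0.0, 'qpos': array([76.26516334, 18.4383741 , -4.01454941, 83.17667198,  1.29437286,
       78.54018467, -3.25840147]), 'joint_velocities': array([ 0.02920403,  0.02781371, -0.04283295, -0.05599268, -0.14142763,
       -0.00752018,  0.02445111]), 'effort': array([ 2.31048034e-04, -4.91280770e+01, -4.03766111e-01, -3.12522948e+01,
       -6.40312722e-02,  4.39621008e-02,  1.65965721e-04]), 'tool_pos': array([ 0.16305802, -0.62877011,  0.29115351]), 'tool_rot': array([ 1.79994475e+02,  1.10024851e-01, -7.54548385e+01]), 'force': array([-0.82662287,  0.39491424, -1.01758477]), 'wrist_torque': array([ 0.00685303,  0.0244825 , -0.01289499]), 'grip_width': 0.0869874457952913}
scene 441.7366551109942 275.0168184813144 206.38885071695864 [[ 0.85492865 -0.51840846 -0.01869936]
 [-0.31771264 -0.49477679 -0.80886007]
 [ 0.41006789  0.69745867 -0.58770378]] [-0.32246164  0.31187011  0.61320562]
top 418.2046461265117 276.5954131291065 208.56901924782954 [[-0.0140113  -0.9998443  -0.01072699]
 [-0.99473306  0.01502747 -0.10139188]
 [ 0.10153729  0.00924986 -0.99478873]] [0.16659813 0.48340513 0.91030757]
```

View pics/top0.png

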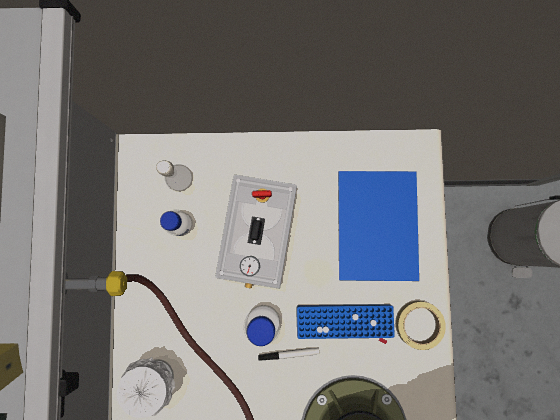

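View pics/scene0.png

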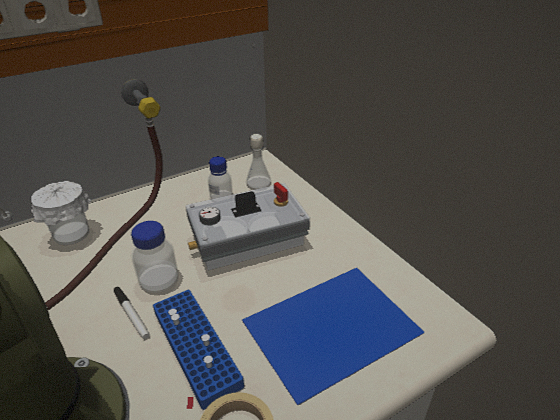

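Top view: the lid is centred near (257,231), the tap wing at (262,195), the gauge at (249,266), and the mat spans (338..419, 170..282). The bottle is at (172,222) and the flask at (172,172).

```bash
cat > h.py <<'E'
import numpy as np,cv2
def cloud(c):
    z=c["z_map"]; v,u=np.mgrid[:z.shape[0],:z.shape[1]]
    P=np.stack([(u-c["cx"])/c["fx"]*z,(v-c["cy"])/c["fy"]*z,z],-1)
    W=(P-c["t"])@c["R"]; W[z==0]=np.nan; return W
def rect(P):
    return cv2.minAreaRect(P[:,:2].astype(np.float32)*1000)
E
python3 - <<'E'
import pickle,numpy as np,cv2
from h import *
d=pickle.load(open("cams0.pkl","rb"))
np.set_printoptions(precision=4,suppress=True)
for n in d:
    c=d[n];W=cloud(c);hsv=cv2.cvtColor(c["frame"],cv2.COLOR_BGR2HSV);H,S,V=hsv[...,0],hsv[...,1],hsv[...,2]
    print(n)
    ok=~np.isnan(W[...,0])
    x,y,z=np.moveaxis(np.nan_to_num(W),-1,0)
    m=ok&(H>100)&(H<130)&(S>120)&(z<.02)&(y<-.0)&(x>.3)
    k,l,st,_=cv2.connectedComponentsWithStats(m.astype(np.uint8)); i=1+np.argmax(st[1:,4])
    P=W[l==i]; print("mat",rect(P),np.median(P[:,2]))
    m=ok&((H<8)|(H>172))&(S>150)&(z>.08)&(z<.2)&(x>.4)
    P=W[m]; print("tap",len(P),rect(P),P.min(0),P.max(0))
    t=P.mean(0)
    near=ok&(np.hypot(x-t[0],y-t[1])<.2)&(y<t[1]+.09)
    P=W[near&(V<60)&(z>.105)&(z<.15)]; print("handle",len(P),rect(P),P.min(0),P.max(0))
    T=P[P[:,2]>.117];print("htop",len(T),T.mean(0) if len(T) else 0, rect(T) if len(T)>5 else 0)
    P=W[near&(z>.055)&(z<.08)]; print("plate",len(P),rect(P),np.median(P[:,2]))
    P=W[near&(z>.085)&(z<.093)]; print("gauge?",len(P),P.mean(0))
    P=W[ok&(y>.2)&(x>.4)&(z>.03)&(z<.16)]; print("left",len(P),P.min(0),P.max(0))
E
```

```text
scene
mat ((446.4508361816406, -78.82669067382812), (161.64926147460938, 249.71849060058594), 89.02880096435547) 0.003750704618237551
tap 133 ((505.9521179199219, 190.85060119628906), (41.751365661621094, 11.647499084472656), 89.9371109008789) [0.5001 0.17   0.0874] [0.5118 0.2117 0.1209]
handle 262 ((549.41162109375, 183.81454467773438), (178.49163818359375, 268.6893615722656), 89.96904754638672) [0.4151 0.0945 0.1052] [0.6838 0.273  0.1496]
htop 143 [0.5341 0.1908 0.1249] ((578.2899780273438, 224.65069580078125), (165.81272888183594, 288.5018005371094), 68.41827392578125)
plate 3849 ((512.835693359375, 211.4429473876953), (183.3844451904297, 374.1504821777344), 80.5107650756836) 0.07837364351099586
gauge? 375 [0.5448 0.1875 0.0887]
left 10366 [0.4  0.2  0.03] [0.6853 0.5506 0.16  ]
top
mat ((447.6561279296875, -79.8350601196289), (161.66184997558594, 249.2383270263672), 89.27234649658203) 0.004330708725105551
tap 125 ((507.19091796875, 189.58023071289062), (13.433797836303711, 36.79458236694336), 4.174924850463867) [0.5005 0.1715 0.0904] [0.5147 0.208  0.1239]
handle 160 ((461.1327209472656, 194.67578125), (18.072341918945312, 94.75102233886719), 72.69580078125) [0.4157 0.172  0.1058] [0.5037 0.2128 0.1239]
htop 141 [0.435  0.2029 0.1197] ((434.7679748535156, 202.92062377929688), (15.455423355102539, 37.99907684326172), 80.0311050415039)
plate 3005 ((512.7721557617188, 213.19854736328125), (185.14984130859375, 372.7337646484375), 80.56805419921875) 0.07887458779823937
gauge? 224 [0.5568 0.1902 0.0877]
left 10258 [0.4002 0.2    0.03  ] [0.6827 0.5439 0.16  ]
```

```bash
cat >> h.py <<'E'
def go(p,yaw=None,tcp=False):
    """shift (cm) in tool axes and turn (deg about tool z) to bring the TCP to p, tool yaw (mod 180)"""
    from cell import env
    from scipy.spatial.transform import Rotation as Ro
    o=env.get_obs(); R=Ro.from_euler("xyz",o["tool_rot"],degrees=True)
    s=R.inv().apply(np.array(p)-o["tool_pos"])*100
    yaw=o["tool_rot"][2] if yaw is None else yaw
    T=(R.inv()*Ro.from_euler("xyz",[180,0,yaw],degrees=True)).as_rotvec()
    print("t",round(o["time_s"],2),"pos",np.round(o["tool_pos"],4),"rot",np.round(o["tool_rot"],2),"F",np.round(o["force"],1),"M",np.round(o["wrist_torque"],2),"w",round(o["grip_width"],4),"q7",round(o["qpos"][6],1))
    print("shift cm",np.round(s,2),"turn rad",np.round(T,3))
E
python3 -m creep '[[-2.25,-3.9,0,0,0,0,0.5],[-2.25,-3.9,0,0,0,0,0.5],[-2.25,-3.9,0,0,0,0,0.5],[-2.25,-3.9,0,0,0,0,0.5],[-2.25,-3.9,0,0,0,0,0.5],[-2.25,-3.9,0,0,0,0,0.5],[-2.25,-3.9,0,0,0,0,0.5],[-2.25,-3.9,0,0,0,0,0.5],[-2.25,-3.9,0,0,0,0,0.5],[-2.25,-3.9,0,0,0,0,0.5],[-2.25,-3.9,0,0,0,0,0.5],[-2.25,-3.9,0,0,0,0,0.5],[-4.3,-0.7,0,0,0,0,0.5],[-4.3,-0.7,0,0,0,0,0.5],[-4.3,-0.7,0,0,0,0,0.5],[-4.3,-0.7,0,0,0,0,0.5],[-4.3,-0.7,0,0,0,0,0.5]]'
python3 - <<'E'
from h import *
go([.49,.16,.28],2)
import pickle
d=pickle.load(open("cams0.pkl","rb"))
for n in d:
    c=d[n];W=cloud(c);hsv=cv2.cvtColor(c["frame"],cv2.COLOR_BGR2HSV);H,S=hsv[...,0],hsv[...,1]
    m=(W[...,0]>.3)&(H>100)&(H<130)&(S>120)&(W[...,2]<.02)&(W[...,1]<.1)
    k,l,st,_=cv2.connectedComponentsWithStats(m.astype(np.uint8)); i=1+np.argmax(st[1:,4])
    print("mat",rect(W[l==i]))
E
```

```text
time_s: 1.8
tool_pos: [0.5404, -0.0179, 0.2806]
tool_rot: [179.4, 0.7, -76.5]
force: [0.3, 0.3, -0.1]
grip_width: 0.0436
t 1.8 pos [ 0.5404 -0.0179  0.2806] rot [179.35   0.69 -76.49] F [ 0.3  0.3 -0.1] M [ 0.02 -0.14 -0.  ] w 0.0436 q7 -80.5
shift cm [-18.47   0.74   0.3 ] turn rad [ 1.00e-03  1.80e-02 -1.37e+00]
mat ((446.9957580566406, -67.0376968383789), (183.82887268066406, 249.93911743164062), 88.63118743896484)
mat ((447.5310974121094, -70.14213562011719), (179.63986206054688, 249.4893035888672), 88.85443115234375)
```

```bash
python3 -m creep '[[-3.8,0.15,0,0,0,0,0.5],[-3.8,0.15,0,0,0,0,0.5],[-3.8,0.15,0,0,0,0,0.5],[-3.8,0.15,0,0,0,0,0.5],[-3.8,0.15,0,0,0,0,0.5],[0,0,0,0,0,-0.14,0.5],[0,0,0,0,0,-0.14,0.5],[0,0,0,0,0,-0.14,0.5],[0,0,0,0,0,-0.14,0.5],[0,0,0,0,0,-0.14,0.5],[0,0,0,0,0,-0.14,0.5],[0,0,0,0,0,-0.14,0.5],[0,0,0,0,0,-0.14,0.5],[0,0,0,0,0,-0.14,0.5],[0,0,0,0,0,-0.14,0.5],[0,0,0,0,0,0,0.5]]'
python3 - <<'E'
from h import *
go([.5066,.190,.20],2)
from cell import env,optics
import pickle
o=env.get_obs();c=optics.read_camera("wrist");pickle.dump((o,c),open("w1.pkl","wb"));cv2.imwrite("pics/w1.png",c["frame"])
print(c["hand_eye"],c["fx"],c["cx"],c["cy"])
E
```

```text
time_s: 3.4
tool_pos: [0.4777, 0.1821, 0.2781]
tool_rot: [-179.3, 1.3, 7.9]
force: [0.1, -0.2, 0.6]
grip_width: 0.0436
t 3.4 pos [0.4777 0.1821 0.2781] rot [-179.34    1.26    7.91] F [ 0.1 -0.2  0.6] M [-0.05 -0.15 -0.04] w 0.0436 q7 -18.4
shift cm [ 3.14 -0.29  7.74] turn rad [-0.01   0.023  0.103]
[[ 9.99999279e-01 -8.50119913e-04  8.48283053e-04 -2.05195747e-04]
 [ 5.80206485e-04  9.60427335e-01  2.78530066e-01 -7.66845721e-02]
 [-1.05149819e-03 -2.78529373e-01  9.60427136e-01 -9.25589542e-02]
 [ 0.00000000e+00  0.00000000e+00  0.00000000e+00  1.00000000e+00]] 325.19226210127806 285.17725327829055 207.95548296027138
```

View pics/w1.png

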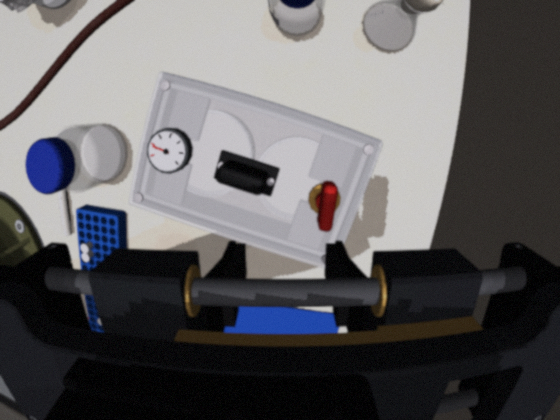

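The wrist view shows the red wing at (328,205), the handle at (247,172) and the gauge at (168,150). I'll localise them from this closer view.

```bash
cat >> h.py <<'E'
def wcloud(o,c):
    from scipy.spatial.transform import Rotation as Ro
    z=c["z_map"]; v,u=np.mgrid[:z.shape[0],:z.shape[1]]
    a=(u-c["cx"])/c["fx"];b=(v-c["cy"])/c["fy"];th=np.hypot(a,b)+1e-9
    k=np.tan(th)/th; P=np.stack([a*k*z,b*k*z,z],-1)
    h=c["hand_eye"]; P=P@h[:3,:3].T+h[:3,3]
    R=Ro.from_euler("xyz",o["tool_rot"],degrees=True).as_matrix()
    W=P@R.T+o["tool_pos"]; W[z==0]=np.nan; return W
def report(W,f):
    hsv=cv2.cvtColor(f,cv2.COLOR_BGR2HSV);H,S,V=hsv[...,0],hsv[...,1],hsv[...,2]
    red=((H<8)|(H>172))&(S>150)&(W[...,0]>.3)&(W[...,2]>.06)
    blk=(V<60)&(W[...,2]>.112-.0)&(W[...,2]<.13)&(W[...,0]>.3)&(W[...,1]>.1)
    for n,m in(("red",red),("handle",blk)):
        k,l,st,_=cv2.connectedComponentsWithStats(m.astype(np.uint8)); i=1+np.argmax(st[1:,4]);P=W[l==i]
        T=P[P[:,2]>np.percentile(P[:,2],98)-.006]
        print(n,len(P),"top",len(T),rect(T),"z",np.round(np.percentile(P[:,2],[2,98]),4))
E
python3 - <<'E'
from h import *
import pickle
o,c=pickle.load(open("w1.pkl","rb"));W=wcloud(o,c);report(W,c["frame"])
d=pickle.load(open("cams0.pkl","rb"))
for n in d: print(n);report(cloud(d[n]),d[n]["frame"])
for u,v in((328,188),(328,222),(247,172),(168,150)):print(np.round(W[v,u],4))
E
```

```text
red 715 top 586 ((507.834716796875, 192.39739990234375), (12.153657913208008, 36.85030746459961), 3.1403756141662598) z [0.0967 0.1211]
handle 3125 top 1132 ((680.0704956054688, 290.7582092285156), (3.5279312133789062, 266.9839172363281), 0.0013639985118061304) z [0.1124 0.1296]
scene
red 133 top 65 ((507.29095458984375, 189.45989990234375), (9.19665813446045, 38.9105339050293), 0.6850297451019287) z [0.0883 0.1206]
handle 130 top 103 ((432.9273986816406, 202.1430206298828), (15.666224479675293, 36.617767333984375), 76.58686065673828) z [0.1124 0.1212]
top
red 125 top 97 ((508.166748046875, 189.65147399902344), (11.477060317993164, 36.79458236694336), 4.174924850463867) z [0.0965 0.1221]
handle 155 top 142 ((434.7679748535156, 202.92062377929688), (15.455423355102539, 37.99907684326172), 80.0311050415039) z [0.1154 0.1228]
[0.5049 0.2085 0.1198]
[0.5097 0.1805 0.1198]
[0.4393 0.2115 0.1162]
[0.363  0.2188 0.0953]
```

```bash
python3 -m creep '[[1.5,-0.2,2.5,-0.01,0.02,0.04,0.5],[1.5,-0.2,2.5,0,0,0.04,0.5],[0,0,1,0,0,0,0.5],[0,0,0,0,0,0,0.5]]'
python3 - <<'E'
from h import *
go([.5078,.191,.163],3)
E
```

```text
time_s: 3.85
tool_pos: [0.5074, 0.1894, 0.2165]
tool_rot: [180.0, 0.0, 2.3]
force: [0.5, 0.1, -0.6]
grip_width: 0.0438
t 3.85 pos [0.5074 0.1894 0.2165] rot [1.7999e+02 2.0000e-02 2.2500e+00] F [ 0.5  0.1 -0.6] M [-0.03 -0.08  0.04] w 0.0438 q7 -28.8
shift cm [ 0.05 -0.16  5.35] turn rad [ 0.     0.    -0.013]
```

```bash
python3 -m creep '[[0.05,-0.15,2,0,0,-0.01,0.5],[0,0,2,0,0,0,0.5],[0,0,1.3,0,0,0,0.5],[0,0,0,0,0,0,0.5],[0,0,0,0,0,0,0.5]]'
python3 - <<'E'
from h import *
go([.5078,.191,.163],3)
from cell import env,optics
import pickle
o=env.get_obs();c=optics.read_camera("wrist");pickle.dump((o,c),open("w2.pkl","wb"));cv2.imwrite("pics/w2.png",c["frame"])
E
```

```text
time_s: 4.35
tool_pos: [0.508, 0.1913, 0.1661]
tool_rot: [180.0, -0.2, 2.7]
force: [-0.2, -0.3, 0.7]
grip_width: 0.0434
t 4.35 pos [0.508  0.1913 0.1661] rot [179.97  -0.2    2.68] F [-0.2 -0.3  0.7] M [-0.01 -0.1   0.  ] w 0.0434 q7 -30.9
shift cm [-0.03  0.03  0.31] turn rad [ 0.001 -0.004 -0.006]
```

View pics/w2.png

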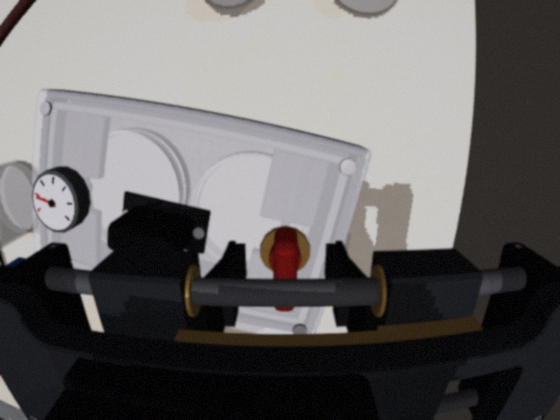

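The wing, at (285,265), is centred between the fingers. I'll grip it and turn.

```bash
python3 -m creep '[[0,0,0.3,0,0,0,0.5],[0,0,0,0,0,0,0],[0,0,0,0,0,0,0],[0,0,0,0,0,0,0],[0,0,0,0,0,0,0],[0,0,0,0,0,0,0]]' 20 && python3 -m creep '[[0,0,0,0,0,-0.1,0],[0,0,0,0,0,-0.1,0],[0,0,0,0,0,-0.1,0],[0,0,0,0,0,-0.1,0],[0,0,0,0,0,-0.1,0],[0,0,0,0,0,-0.1,0]]'
python3 - <<'E'
from h import *
go([.508,.191,.163],80)
E
```

```text
time_s: 5.0
tool_pos: [0.5085, 0.1917, 0.1657]
tool_rot: [180.0, -0.3, 2.6]
force: [-1.1, 1.2, 0.9]
grip_width: 0.0154
time_s: 5.6
tool_pos: [0.5081, 0.1916, 0.1657]
tool_rot: [179.8, -0.2, 38.3]
force: [-1.3, 0.4, 0.6]
grip_width: 0.0154
t 5.6 pos [0.5081 0.1916 0.1657] rot [179.78  -0.2   38.25] F [-1.3  0.4  0.6] M [-0.03  0.05 -0.1 ] w 0.0154 q7 2.6
shift cm [-0.05  0.04  0.27] turn rad [ 0.005 -0.002 -0.729]
```

```bash
python3 -m creep '[[0,0,0,0,0,-0.1,0],[0,0,0,0,0,-0.1,0],[0,0,0,0,0,-0.1,0],[0,0,0,0,0,-0.1,0],[0,0,0,0,0,-0.1,0],[0,0,0,0,0,-0.1,0],[0,0,0,0,0,-0.08,0],[0,0,0,0,0,-0.05,0]]'
python3 - <<'E'
from h import *
go([.508,.191,.163],80)
from cell import env,optics
c=optics.read_camera("top");cv2.imwrite("pics/t3.png",cv2.resize(c["frame"][130:310,150:390],None,fx=3,fy=3))
E
```

```text
time_s: 6.4
tool_pos: [0.508, 0.1912, 0.1657]
tool_rot: [179.8, 0.0, 81.8]
force: [-0.7, -0.2, 0.3]
grip_width: 0.0158
t 6.4 pos [0.508  0.1912 0.1657] rot [1.7977e+02 1.0000e-02 8.1760e+01] F [-0.7 -0.2  0.3] M [ 0.03  0.08 -0.1 ] w 0.0158 q7 43.0
shift cm [-0.02  0.    0.27] turn rad [0.004 0.    0.031]
```

```bash
for i in 1 2; do python3 -m creep '[[0,0,0,0,0,-0.05,0],[0,0,0,0,0,-0.05,0]]' | grep rot; python3 -c "
from h import *
go([.508,.191,.163],80)"; done
```

```text
tool_rot: [179.8, 0.0, 87.6]
t 6.65 pos [0.508  0.1911 0.1657] rot [1.7979e+02 1.0000e-02 8.7550e+01] F [ 0.4  0.  -0.8] M [ 0.11 -0.46 -0.2 ] w 0.0155 q7 48.4
shift cm [-0.01 -0.    0.27] turn rad [ 0.004 -0.     0.132]
tool_rot: [179.7, -0.0, 93.3]
t 6.85 pos [0.5087 0.1911 0.1657] rot [ 1.7972e+02 -4.0000e-02  9.3270e+01] F [-0.2  0.2 -0.8] M [ 0.35 -0.05 -0.27] w 0.0163 q7 53.6
shift cm [-0.01 -0.07  0.27] turn rad [ 0.005 -0.001  0.232]
```

Moment is rising, so the tap has reached its stop. I'll release, rise and look.

```bash
python3 -m creep '[[0,0,0,0,0,0,0.5],[0,0,0,0,0,0,0.5],[0,0,0,0,0,0,0.5],[0,0,-1,0,0,0,0.5],[0,0,-3,0,0,0,0.5],[0,0,-3,0,0,0,0.5],[0,-3.5,-2,0,0,0.1,0.5],[0,-3,0,0,0,0.1,0.5],[0,-1,0,0,0,0.03,0.5],[0,0,0,0,0,0,0.5]]'
python3 - <<'E'
from h import *
from cell import env,optics
import pickle
o=env.get_obs();c=optics.read_camera("wrist");pickle.dump((o,c),open("w4.pkl","wb"));cv2.imwrite("pics/w4.png",c["frame"])
go([.4345,.2025,.163],80)
report(wcloud(o,c),c["frame"])
E
```

```text
time_s: 7.85
tool_pos: [0.4328, 0.1941, 0.2614]
tool_rot: [179.7, -0.3, 79.3]
force: [0.8, -0.4, -0.3]
grip_width: 0.0433
t 7.9 pos [0.4334 0.1939 0.2614] rot [179.75  -0.3   79.33] F [0.2 0.  0.6] M [ 0.12 -0.13 -0.02] w 0.0434 q7 53.7
shift cm [ 0.81 -0.09  9.84] turn rad [ 0.004 -0.005 -0.012]
red 138 top 8 ((407.3927001953125, 202.65943908691406), (0.5440033674240112, 2.291516065597534), 9.356008529663086) z [0.1185 0.2782]
handle 1008 top 989 ((433.64727783203125, 204.951904296875), (15.609378814697266, 37.961753845214844), 79.65096282958984) z [0.1153 0.1212]
```

View pics/w4.png

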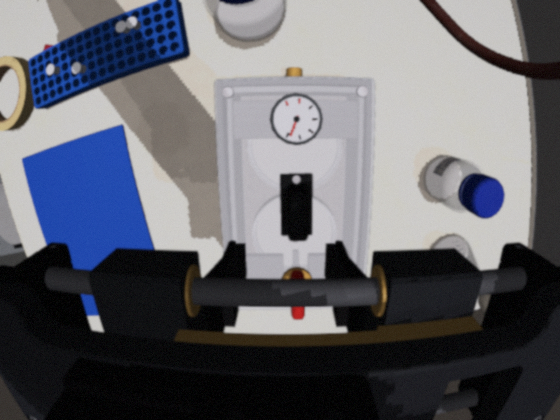

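The handle is at (297,205) and the wing, visible at (297,275–318), now lies lengthways. The gauge needle has also moved. I'll check the wing angle numerically, then descend.

```bash
python3 - <<'E'
from h import *
from cell import env,optics
import pickle
for n in("top","scene"):
    c=optics.read_camera(n);print(n)
    try: report(cloud(c),c["frame"])
    except Exception as e: print(e)
o,c=pickle.load(open("w4.pkl","rb"));W=wcloud(o,c);f=cv2.cvtColor(c["frame"],cv2.COLOR_BGR2HSV)
m=((f[...,0]<8)|(f[...,0]>172))&(f[...,1]>150)&(W[...,2]<.13)&(W[...,0]>.45);P=W[m];print(len(P),rect(P),P[:,:2].mean(0))
# lid outline
m=(W[...,2]>.06)&(W[...,2]<.1);k,l,st,_=cv2.connectedComponentsWithStats(m.astype(np.uint8));i=1+np.argmax(st[1:,4]);P=W[l==i];print(len(P),rect(P))
E
python3 -m creep '[[0.4,-0.05,2,0,-0.005,0,0.5],[0.4,0,2,0,0,-0.01,0.5],[0,0,2,0,0,0,0.5]]'; python3 -c "
from h import *
go([.434,.2035,.16],80)"
```

```text
top
red 3 top 1 ((337.83477783203125, 442.34014892578125), (0.0, 0.0), 0.0) z [0.1058 0.117 ]
handle 24 top 10 ((343.2216491699219, 441.2301025390625), (2.540435314178467, 9.5173921585083), 87.15670013427734) z [0.1133 0.1288]
scene
red 199 top 78 ((507.2322082519531, 189.425048828125), (10.3449068069458, 35.66143798828125), 83.00492858886719) z [0.0897 0.1206]
handle 132 top 109 ((434.60797119140625, 201.84719848632812), (15.297808647155762, 37.685489654541016), 79.95447540283203) z [0.1123 0.1211]
199 ((507.0302429199219, 191.4367218017578), (9.580986976623535, 37.436466217041016), 80.91155242919922) [0.50878298 0.1912283 ]
27803 ((416.54302978515625, 207.69837951660156), (137.74928283691406, 184.3082733154297), 80.2464599609375)
time_s: 8.3
tool_pos: [0.44, 0.202, 0.2019]
tool_rot: [179.6, -0.4, 79.8]
force: [0.3, -0.7, -0.4]
grip_width: 0.0435
t 8.3 pos [0.44   0.202  0.2019] rot [179.56  -0.37  79.83] F [ 0.3 -0.7 -0.4] M [ 0.1  -0.14 -0.04] w 0.0435 q7 45.5
shift cm [ 0.02 -0.65  4.18] turn rad [ 0.008 -0.006 -0.003]
```

```bash
python3 -m creep '[[0,-0.6,1.5,0.008,-0.006,0,0.5],[0,0,1.5,0,0,0,0.5],[0,0,1.4,0,0,0,0.5],[0,0,0,0,0,0,0.5]]' 30; python3 -c "
from h import *
go([.434,.2035,.158],80)"
```

```text
time_s: 8.7
tool_pos: [0.4346, 0.2033, 0.1518]
tool_rot: [-179.3, -0.3, 79.9]
force: [0.2, 0.0, 0.6]
grip_width: 0.0434
t 8.7 pos [0.4346 0.2033 0.1518] rot [-179.29   -0.3    79.93] F [0.2 0.  0.6] M [ 0.04 -0.09  0.02] w 0.0434 q7 40.7
shift cm [ 0.01 -0.07 -0.61] turn rad [-0.012 -0.005 -0.001]
```

```bash
python3 -m creep '[[0,-0.05,-0.6,-0.012,-0.005,0,0.5],[0,0,0,0,0,0,0.5],[0,0,0,0,0,0,0],[0,0,0,0,0,0,0],[0,0,0,0,0,0,0],[0,0,0,0,0,0,0],[0,0,0,0,0,0,0]]' 35; python3 -c "
from h import *
go([.434,.2035,.158],80)"
python3 -m creep '[[0,0,-0.4,0,0,0,0],[0,0,-0.4,0,0,0,0],[0,0,-0.4,0,0,0,0],[0,0,0,0,0,0,0]]'; python3 -c "
from h import *
go([.434,.2035,.19],80)"
```

```text
time_s: 9.4
tool_pos: [0.4365, 0.2042, 0.1609]
tool_rot: [179.8, -0.1, 79.9]
force: [-0.1, 0.8, -0.6]
grip_width: 0.0155
t 9.4 pos [0.4365 0.2042 0.1609] rot [ 1.7982e+02 -1.5000e-01  7.9940e+01] F [-0.1  0.8 -0.6] M [-0.01 -0.15  0.02] w 0.0155 q7 41.1
shift cm [-0.11 -0.24  0.29] turn rad [ 0.003 -0.003 -0.001]
time_s: 9.8
tool_pos: [0.4345, 0.203, 0.1718]
tool_rot: [-179.9, -0.0, 79.9]
force: [-0.4, 0.6, -5.0]
grip_width: 0.0161
t 9.8 pos [0.4345 0.203  0.1718] rot [-1.7995e+02 -1.0000e-02  7.9940e+01] F [-0.4  0.6 -5. ] M [ 0.1  -0.16  0.02] w 0.0161 q7 42.4
shift cm [ 0.04 -0.06 -1.82] turn rad [-0.001 -0.    -0.001]
```

Force is about 5 N, which is the lid's weight, and it is rising freely. I'll continue straight up.

```bash
python3 -m creep '[[0,0,-1,0,0,0,0],[0,0,-1,0,0,0,0],[0,0,-1,0,0,0,0],[0,0,-1,0,0,0,0],[0,0,-1,0,0,0,0],[0,0,-1,0,0,0,0],[0,0,0,0,0,0,0]]'
python3 - <<'E'
from h import *
from cell import env,optics
import pickle
go([.447,-.0695,.22],89)
o=env.get_obs();c=optics.read_camera("scene");d=optics.read_camera("wrist");pickle.dump((o,c,d),open("s5.pkl","wb"));cv2.imwrite("pics/s5.png",c["frame"])
E
```

```text
time_s: 10.5
tool_pos: [0.4346, 0.2037, 0.238]
tool_rot: [179.9, -0.0, 80.0]
force: [0.4, -0.3, -5.0]
grip_width: 0.0159
t 10.5 pos [0.4346 0.2037 0.238 ] rot [ 1.7994e+02 -1.0000e-02  8.0000e+01] F [ 0.4 -0.3 -5. ] M [ 0.09 -0.16  0.01] w 0.0159 q7 49.0
shift cm [-26.69   5.96   1.8 ] turn rad [ 0.001 -0.    -0.157]
```

View pics/s5.png

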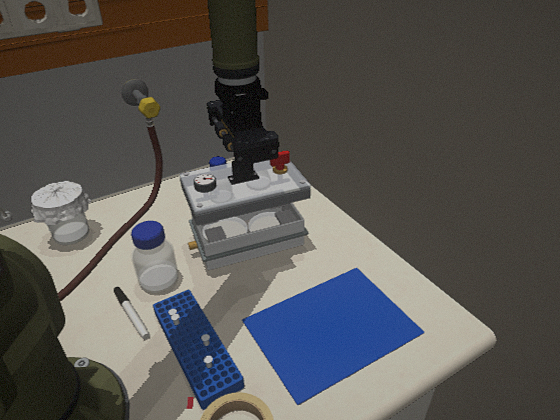

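The lid is level and about 80 mm above its seat. I'll carry it forward first, clear of the jar, then sideways to the mat.

```bash
python3 -m creep '[[0,2,0,0,0,0,0],[0,3,0,0,0,0,0],[-2,1,0,0,0,0,0],[-3.5,0,0,0,0,0,0],[-3.5,0,0,0,0,-0.03,0],[-3.5,0,0,0,0,-0.03,0],[-3.5,0,0,0,0,-0.03,0],[-3.5,0,0,0,0,-0.03,0],[-3.5,0,0,0,0,-0.03,0],[-2,0,0,0,0,0,0],[0,0,0,0,0,0,0]]'
python3 - <<'E'
from h import *
go([.447,-.0695,.20],89)
E
```

```text
time_s: 11.7
tool_pos: [0.4605, -0.0646, 0.2274]
tool_rot: [-179.1, -0.4, 89.2]
force: [0.1, 0.0, -4.8]
grip_width: 0.0159
t 11.7 pos [ 0.4605 -0.0646  0.2274] rot [-179.11   -0.39   89.19] F [ 0.1  0.  -4.8] M [ 0.06 -0.18 -0.04] w 0.0159 q7 93.8
shift cm [-0.53 -1.3   2.75] turn rad [-0.016 -0.007  0.003]
```

Lower to about 4 cm above the mat, straighten, then measure lid versus mat together from the cameras.

```bash
python3 -m creep '[[-0.25,-0.6,2,-0.008,-0.004,0,0],[-0.25,-0.6,2,-0.008,-0.003,0,0],[0,0,2,0,0,0,0],[0,0,1,0,0,0,0],[0,0,0,0,0,0,0],[0,0,0,0,0,0,0]]'
python3 - <<'E'
from h import *
from cell import env,optics
import pickle
go([.447,-.0695,.1165],89)
D={}
o=env.get_obs()
for n in("top","scene","wrist"): D[n]=optics.read_camera(n)
pickle.dump((o,D),open("d6.pkl","wb"));
cv2.imwrite("pics/d6.png",cv2.resize(np.vstack([D["top"]["frame"],D["wrist"]["frame"]]),(400,600)))
E
```

```text
time_s: 12.3
tool_pos: [0.4471, -0.066, 0.1538]
tool_rot: [-179.9, -0.3, 89.3]
force: [0.4, -0.4, -4.4]
grip_width: 0.0156
t 12.3 pos [ 0.4471 -0.066   0.1538] rot [-179.91   -0.28   89.31] F [ 0.4 -0.4 -4.4] M [ 0.07 -0.31 -0.03] w 0.0156 q7 90.2
shift cm [-0.37  0.    3.73] turn rad [-0.002 -0.005  0.005]
```

View pics/d6.png

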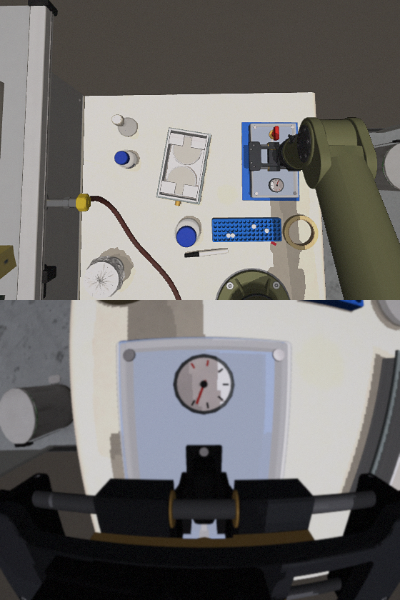

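```bash
cat > lid.py <<'E'
from h import *
def lid(W,f,z0,z1):
    hsv=cv2.cvtColor(f,cv2.COLOR_BGR2HSV);H,S=hsv[...,0],hsv[...,1]
    red=((H<8)|(H>172))&(S>150)&(W[...,2]>.03)&(W[...,0]>.4)&(W[...,1]<.05)&(W[...,1]>-.2)&(W[...,2]<.16)
    P=W[red]
    if len(P)>20: print(" red",len(P),rect(P))
    m=(W[...,2]>z0)&(W[...,2]<z1)&(abs(W[...,0]-.447)<.15)&(abs(W[...,1]+.07)<.11)
    k,l,st,_=cv2.connectedComponentsWithStats(m.astype(np.uint8))
    P=W[l==1+np.argmax(st[1:,4])]
    print(" plate",len(P),rect(P),"x",np.round(np.percentile(P[:,0],[.3,99.7]),4),"y",np.round(np.percentile(P[:,1],[.3,99.7]),4))
    a,b=np.polyfit(P[:,0],P[:,1]*0,1) if 0 else (0,0)
    C=np.linalg.lstsq(np.c_[P[:,:2],np.ones(len(P))],P[:,2],rcond=None)[0]; print(" slope mrad",np.round(C[:2]*1e3,1),"z",np.median(P[:,2]).round(4))
def mat(W,f):
    hsv=cv2.cvtColor(f,cv2.COLOR_BGR2HSV);H,S=hsv[...,0],hsv[...,1]
    P=W[(H>100)&(H<130)&(S>120)&(W[...,2]<.01)&(W[...,2]>-.01)&(abs(W[...,0]-.447)<.135)&(abs(W[...,1]+.07)<.1)]
    print(" mat",len(P),rect(P))
E
python3 - <<'E'
from lid import *
import pickle
o,D=pickle.load(open("d6.pkl","rb"))
for n in D:
    print(n);W=wcloud(o,D[n]) if n=="wrist" else cloud(D[n]); lid(W,D[n]["frame"],.095,.125); mat(W,D[n]["frame"])
E
```

```text
top
 red 148 ((519.9059448242188, -65.85882568359375), (36.911251068115234, 13.590559005737305), 1.2885265350341797)
 plate 149 ((521.1063232421875, -67.09492492675781), (13.343948364257812, 39.844818115234375), 87.36963653564453) x [0.5012 0.5409] y [-0.0739 -0.0608]
 slope mrad [  24.5 -606.4] z 0.1114
 mat 1515 ((447.49249267578125, -70.41824340820312), (179.14605712890625, 249.7518768310547), 88.56595611572266)
scene
 plate 300 ((439.2410583496094, -70.4930648803711), (22.65471839904785, 41.359130859375), 33.16397476196289) x [0.4255 0.4596] y [-0.0865 -0.0472]
 slope mrad [-118.4    3.6] z 0.108
 mat 5081 ((446.42529296875, -67.2100601196289), (183.77342224121094, 249.0128631591797), 88.83106994628906)
wrist
 red 116 ((443.59515380859375, -65.95923614501953), (160.01272583007812, 70.35191345214844), 87.93665313720703)
 plate 2747 ((435.8377685546875, -65.62567901611328), (24.324399948120117, 28.44416618347168), 39.986454010009766) x [0.4246 0.4435] y [-0.083  -0.0478]
 slope mrad [373.4  -6.2] z 0.1121
 mat 0 ((0.0, 0.0), (0.0, 0.0), 0.0)
```

Run:
```python
from lid import *
import pickle
o,D=pickle.load(open("d6.pkl","rb"))
for n in D:
    print(n);W=wcloud(o,D[n]) if n=="wrist" else cloud(D[n]); lid(W,D[n]["frame"],.058,.086)
```

```text
top
 red 148 ((519.9059448242188, -65.85882568359375), (36.911251068115234, 13.590559005737305), 1.2885265350341797)
 plate 2198 ((376.7762451171875, -65.75113677978516), (137.68521118164062, 81.4093017578125), 89.2233657836914) x [0.3356 0.4178] y [-0.1334  0.003 ]
 slope mrad [ 0.  -1.8] z 0.0734
scene
 plate 6734 ((446.06903076171875, -66.07816314697266), (138.7313995361328, 222.58351135253906), 89.19255828857422) x [0.3349 0.5527] y [-0.1351  0.002 ]
 slope mrad [ 3.1 27.7] z 0.0727
wrist
 red 116 ((443.59515380859375, -65.95923614501953), (160.01272583007812, 70.35191345214844), 87.93665313720703)
 plate 40468 ((395.0556335449219, -64.46417236328125), (137.61233520507812, 122.05135345458984), 89.66413879394531) x [0.335  0.4485] y [-0.1319  0.0027]
 slope mrad [3.3 5.1] z 0.0732
```

```bash
python3 -m creep '[[-0.4,0.1,1,0,-0.005,0.007,0],[0,0,1,0,0,0,0],[0,0,0.8,0,0,0,0],[0,0,0,0,0,0,0],[0,0,0,0,0,0,0]]'
python3 - <<'E'
from h import *
go([.448,-.070,.1165],89)
E
```

```text
time_s: 12.95
tool_pos: [0.4507, -0.0709, 0.1275]
tool_rot: [179.8, 0.2, 88.8]
force: [-0.1, -0.1, -5.2]
grip_width: 0.0161
t 12.95 pos [ 0.4507 -0.0709  0.1275] rot [179.76   0.19  88.84] F [-0.1 -0.1 -5.2] M [ 0.09 -0.14  0.06] w 0.0161 q7 86.3
shift cm [ 0.09 -0.28  1.09] turn rad [ 0.004  0.003 -0.003]
```

```bash
python3 -m creep '[[0.05,-0.25,0.5,0.004,0.003,0,0],[0,0,0.2,0,0,0,0],[0,0,0,0,0,0,0]]'; python3 -c "
from h import *
go([.448,-.070,.1165],89)"; for i in 1 2; do python3 -m creep '[[0,0,0.15,0,0,0,0],[0,0,0,0,0,0,0]]' >/dev/null; python3 -c "
from h import *
go([.448,-.070,.1165],89)"; done
```

```text
time_s: 13.25
tool_pos: [0.4483, -0.0703, 0.1204]
tool_rot: [180.0, 0.0, 88.8]
force: [-0.1, 0.5, -5.5]
grip_width: 0.016
t 13.25 pos [ 0.4483 -0.0703  0.1204] rot [1.7997e+02 2.0000e-02 8.8840e+01] F [-0.1  0.5 -5.5] M [ 0.12 -0.19  0.03] w 0.016 q7 85.8
shift cm [ 0.03 -0.03  0.39] turn rad [ 0.001  0.    -0.003]
t 13.45 pos [ 0.4484 -0.0704  0.1189] rot [1.7995e+02 4.0000e-02 8.8840e+01] F [-0.4 -0.7 -5. ] M [ 0.08 -0.18  0.03] w 0.0156 q7 85.6
shift cm [ 0.04 -0.04  0.24] turn rad [ 0.001  0.001 -0.003]
t 13.65 pos [ 0.4486 -0.0704  0.1175] rot [1.7993e+02 4.0000e-02 8.8840e+01] F [-0.6 -0.6 -4.7] M [ 0.03 -0.1  -0.02] w 0.0163 q7 85.4
shift cm [ 0.04 -0.06  0.1 ] turn rad [ 0.001  0.001 -0.003]
```

```bash
for i in 1 2 3; do python3 -m creep '[[0,0,0.1,0,0,0,0],[0,0,0,0,0,0,0]]' >/dev/null; python3 -c "
from h import *
go([.448,-.070,.1165],89)"|head -1; done
python3 - <<'E'
from lid import *
from cell import optics
for n in("scene","top"):
    c=optics.read_camera(n);W=cloud(c);print(n);lid(W,c["frame"],.022,.05);mat(W,c["frame"])
E
```

```text
t 13.85 pos [ 0.449  -0.0705  0.117 ] rot [1.7991e+02 6.0000e-02 8.8830e+01] F [ 0.1 -0.2 -4.6] M [ 0.13 -0.12  0.01] w 0.0158 q7 85.3
t 14.05 pos [ 0.4493 -0.0704  0.117 ] rot [1.7995e+02 1.1000e-01 8.8830e+01] F [ 0.2 -0.2 -5.3] M [ 0.12 -0.13 -0.03] w 0.016 q7 85.1
t 14.25 pos [ 0.4496 -0.0704  0.1169] rot [1.7997e+02 1.5000e-01 8.8830e+01] F [ 0.  -0.1 -3.4] M [ 0.25 -0.06  0.03] w 0.0158 q7 85.0
scene
 plate 6398 ((448.2127685546875, -70.61978912353516), (139.69403076171875, 221.32022094726562), 88.88875579833984) x [0.3372 0.5551] y [-0.1407 -0.0026]
 slope mrad [ 4.2 18.8] z 0.0357
 mat 2762 ((446.8587341308594, -67.35772705078125), (183.07240295410156, 250.02719116210938), 88.44741821289062)
top
 red 130 ((522.44482421875, -71.25154876708984), (14.737768173217773, 36.303401947021484), 87.93794250488281)
 plate 2013 ((379.6706848144531, -70.4311294555664), (137.72265625, 82.73560333251953), 88.96595001220703) x [0.3375 0.4212] y [-0.1381 -0.0016]
 slope mrad [ 0.4 -2.2] z 0.0362
 mat 1793 ((447.52960205078125, -70.73683166503906), (179.36062622070312, 249.56564331054688), 88.60974884033203)
```

```bash
python3 -m creep '[[0,-0.1,0.2,0,0,0,0],[0,0,0,0,0,0,0]]' >/dev/null; python3 -c "
from h import *
go([.448,-.070,.1165],89)"|head -1;  python3 -m creep '[[0,0,0.2,0,0,0,0],[0,0,0,0,0,0,0]]' >/dev/null; python3 -c "
from h import *
go([.448,-.070,.1165],89)"|head -1
```

```text
t 14.55 pos [ 0.45   -0.0704  0.1172] rot [179.91   0.21  88.82] F [-0.1 -0.5 -5.9] M [ 0.12 -0.12 -0.04] w 0.0159 q7 84.9
t 14.75 pos [ 0.4505 -0.0703  0.1171] rot [179.97   0.28  88.8 ] F [-0.4  0.9 -4.4] M [ 0.4  -0.09  0.12] w 0.0156 q7 84.7
```

```bash
python3 - <<'E'
from cell import env
import numpy as np
o=env.get_obs();print(np.round(o["qpos"],2),np.round(o["effort"],2),o["force"])
E
python3 -m creep '[[0,0,0.5,0,0,0,0],[0,0,0,0,0,0,0]]' >/dev/null; python3 -c "
from h import *
from cell import env
go([.448,-.070,.1165],89);print(env.get_obs()['qpos'].round(2))"
```

```text
[ 61.77  11.15 -59.5  119.35  12.01  55.49  84.68] [  0.26 -24.11  -4.56 -28.1    0.35  -0.04  -0.11] [-0.41809573  0.94462014 -4.35375728]
t 14.95 pos [ 0.4526 -0.0702  0.116 ] rot [179.95   0.43  88.8 ] F [ 0.8  0.1 -5.6] M [ 0.07 -0.18  0.01] w 0.0157 q7 84.1
shift cm [ 0.01 -0.46 -0.05] turn rad [ 0.001  0.008 -0.003]
[ 61.3   11.59 -59.32 119.17  12.63  55.45  84.06]
```

Run:
```python
from h import *
from cell import optics
a=[optics.read_camera(n)["frame"] for n in("top","scene")]
cv2.imwrite("pics/e8.png",cv2.resize(np.hstack([a[0][60:,150:],a[1][60:,150:]]),(800,351)))
```

```text
(no output)
```

View pics/e8.png

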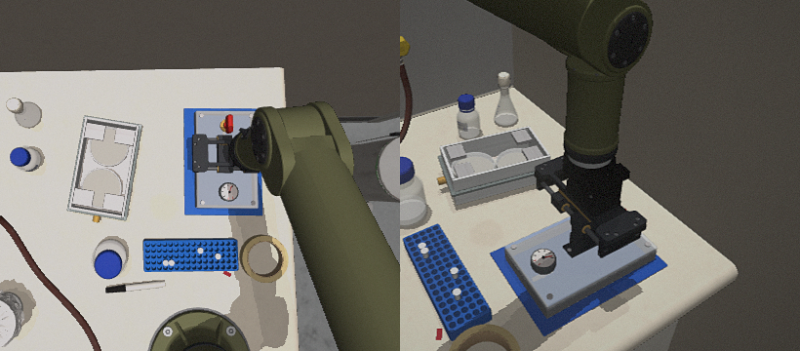

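```bash
for r in 1; do python3 -m creep '[[0,0,-0.5,0,0,0,0],[0,-0.4,0,0,-0.0,0,0],[0,0,0,0,0,0,0]]' >/dev/null; python3 -c "
from h import *
from cell import env
go([.448,-.070,.1165],89);print(env.get_obs()['qpos'].round(2))"; python3 -m creep '[[0,0,0.4,0,0.008,0,0],[0,0,0,0,0,0,0]]' >/dev/null;python3 -c "
from h import *
from cell import env
go([.448,-.070,.1165],89);print(env.get_obs()['qpos'].round(2))"; done
```

```text
t 15.35 pos [ 0.4466 -0.0702  0.1187] rot [-179.96    0.32   88.79] F [-0.7 -0.5 -5.7] M [ 0.09 -0.18  0.03] w 0.0158 q7 85.4
shift cm [0.03 0.14 0.22] turn rad [-0.001  0.006 -0.004]
[ 62.36  10.32 -59.8  119.72  11.21  55.59  85.36]
t 15.55 pos [ 0.447  -0.0703  0.1152] rot [ 1.7999e+02 -1.3000e-01  8.8760e+01] F [-1.7  1.1 -1.8] M [ 0.03 -0.03  0.03] w 0.0158 q7 85.4
shift cm [ 0.04  0.09 -0.13] turn rad [ 0.    -0.002 -0.004]
[ 62.38  10.86 -59.67 119.83  11.27  55.15  85.43]
```

```bash
python3 -m creep '[[0,0.05,0.15,0,0,0,0],[0,0,0,0,0,0,0]]' >/dev/null
python3 - <<'E'
from lid import *
from cell import optics
go([.448,-.070,.115],89)
for n in("scene","top"):
    c=optics.read_camera(n);W=cloud(c);print(n);lid(W,c["frame"],.022,.05);mat(W,c["frame"])
E
```

```text
t 15.75 pos [ 0.4474 -0.0703  0.1154] rot [-1.7982e+02 -8.0000e-02  8.8730e+01] F [ 0.4  0.2 -4.8] M [ 0.07 -0.39 -0.02] w 0.0155 q7 85.2
shift cm [0.03 0.06 0.04] turn rad [-0.003 -0.001 -0.005]
scene
 plate 6403 ((444.3255615234375, -70.4448013305664), (138.35484313964844, 221.17628479003906), 88.70278930664062) x [0.3333 0.5516] y [-0.1407 -0.0016]
 slope mrad [ 3.1 19.3] z 0.0359
 mat 2597 ((446.9312438964844, -67.45124816894531), (183.52488708496094, 250.09532165527344), 88.4579849243164)
top
 red 138 ((519.5249633789062, -71.47534942626953), (14.11182689666748, 38.43046951293945), 85.44901275634766)
 plate 2060 ((377.1488342285156, -69.46724700927734), (137.65481567382812, 83.10438537597656), 89.2186508178711) x [0.3355 0.419 ] y [-0.1375 -0.0008]
 slope mrad [-5.7 -5.7] z 0.0363
 mat 1802 ((447.5069274902344, -69.54251861572266), (179.05455017089844, 249.19239807128906), 89.09254455566406)
```

```bash
python3 -m creep '[[0,0.2,-0.2,0,0,0,0],[0,0,0,0,0,0,0]]' >/dev/null; python3 -c "
from h import *
go([.4495,-.070,.115],89)"; python3 -m creep '[[0,0,0.4,0,0,0,0],[0,0,0,0,0,0,0]]' >/dev/null; python3 -c "
from h import *
go([.4495,-.070,.115],89)"
```

```text
t 16.05 pos [ 0.4491 -0.0705  0.1165] rot [-1.7983e+02 -1.2000e-01  8.8720e+01] F [-0.2 -0.4 -5. ] M [ 0.11 -0.15 -0.02] w 0.016 q7 85.1
shift cm [0.05 0.04 0.15] turn rad [-0.003 -0.002 -0.005]
t 16.25 pos [ 0.45   -0.0705  0.1152] rot [-1.7973e+02 -3.0000e-02  8.8700e+01] F [ 0.5 -0.4 -5.2] M [ 0.1  -0.24 -0.03] w 0.0157 q7 84.6
shift cm [ 0.05 -0.05  0.02] turn rad [-0.005 -0.001 -0.005]
```

```bash
for i in 1 2; do python3 -m creep '[[0,-0.1,0.3,-0.003,0,0,0],[0,0,0,0,0,0,0]]' >/dev/null
python3 - <<'E'
from lid import *
from cell import optics
go([.4495,-.070,.115],89)
for n in("scene",):
    c=optics.read_camera(n);W=cloud(c);lid(W,c["frame"],.022,.05)
E
done
```

```text
t 16.45 pos [ 0.4505 -0.0704  0.1151] rot [-1.799e+02  7.000e-02  8.869e+01] F [ 0.3  0.  -5.7] M [ 0.08 -0.15 -0.01] w 0.0155 q7 84.5
shift cm [ 0.04 -0.1   0.01] turn rad [-0.002  0.001 -0.005]
 plate 6415 ((447.80535888671875, -70.20677185058594), (140.26466369628906, 222.5808868408203), 88.64966583251953) x [0.3362 0.5545] y [-0.1409 -0.002 ]
 slope mrad [ 6. 19.] z 0.0359
t 16.7 pos [ 0.4508 -0.0703  0.115 ] rot [1.7994e+02 1.7000e-01 8.8670e+01] F [-0.8  0.4 -5.3] M [ 0.2  -0.09  0.03] w 0.016 q7 84.4
shift cm [ 0.03 -0.13 -0.  ] turn rad [ 0.001  0.003 -0.006]
 plate 6418 ((447.72210693359375, -71.23297119140625), (137.8060302734375, 221.75338745117188), 88.70783233642578) x [0.3366 0.5548] y [-0.141  -0.0021]
 slope mrad [ 6.1 19.5] z 0.0359
```

The plate height stays at 0.036 m, which is mat 4 mm plus 32 mm, despite further lowering. So the lid rests on the mat, centred within about 1 mm. I'll release and rise.

```bash
python3 -m creep '[[0,0,0,0,0,0,0.3],[0,0,0,0,0,0,0.4],[0,0,0,0,0,0,0.5],[0,0,0,0,0,0,0.5],[0,0,-0.5,0,0,0,0.5],[0,0,-1,0,0,0,0.5],[0,0,-2,0,0,0,0.5],[0,0,-4,0,0,0,0.5],[0,0,-4,0,0,0,0.5],[0,0,-4,0,0,0,0.5],[-3,3,-3,0,0,0,0.5],[-4,2,-1,0,0,0,0.5],[-4,2,0,0,0,0,0.5],[-4,2,0,0,0,0,0.5],[-4,1,0,0,0,0,0.5],[0,0,0,0,0,0,0.5]]'
python3 - <<'E'
from lid import *
from cell import optics
a=[]
for n in("scene","top"):
    c=optics.read_camera(n);a.append(c["frame"]);W=cloud(c);print(n);lid(W,c["frame"],.022,.05);mat(W,c["frame"])
cv2.imwrite("pics/f9.png",cv2.resize(np.hstack([a[1][60:,100:],a[0][60:,100:]]),(800,313)))
E
```

```text
time_s: 18.35
tool_pos: [0.5498, -0.2642, 0.3327]
tool_rot: [179.0, 1.5, 88.9]
force: [-0.1, -0.2, -0.0]
grip_width: 0.043
scene
 red 267 ((522.18505859375, -74.52311706542969), (13.984868049621582, 39.83207321166992), 88.74378967285156)
 plate 8432 ((448.31243896484375, -70.86092376708984), (138.659912109375, 222.6710662841797), 88.80683898925781) x [0.3369 0.5568] y [-0.1409 -0.0025]
 slope mrad [ 4.2 15.4] z 0.0357
 mat 2758 ((446.3888854980469, -67.4459457397461), (183.1635284423828, 249.0582275390625), 88.6277084350586)
top
 red 133 ((522.272216796875, -72.18619537353516), (36.578712463378906, 12.788102149963379), 0.25404495000839233)
 plate 5674 ((448.9151611328125, -71.55062866210938), (137.7852783203125, 221.7027587890625), 88.71113586425781) x [0.3379 0.5593] y [-0.1401 -0.0015]
 slope mrad [-0.3 -6.1] z 0.0363
 mat 2171 ((447.6468200683594, -70.3140869140625), (179.25877380371094, 249.86192321777344), 88.67403411865234)
```

View pics/f9.png

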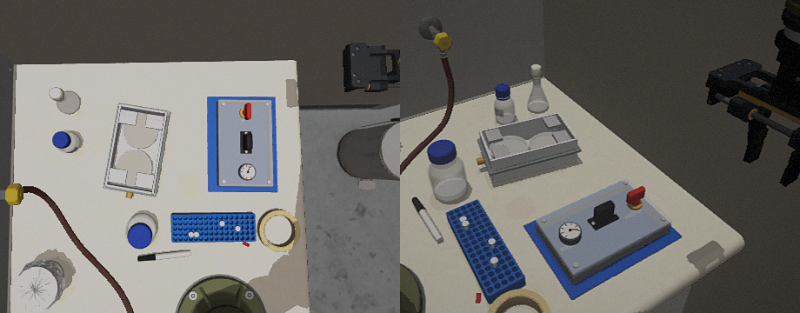

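The lid lies on the mat, offset about 1.3 mm in x and y and 0.1° in angle. The wing is lengthways, the bottle and flask are standing where they were, and the arm is clear, so I'm handing in.

```bash
python3 -c "
from cell import order
print(order.sign_off())"
```

```text
the job is handed in; nothing more can be done
None
```

I opened the tap, moved the lid onto the blue mat and handed the job in at about 18.5 s. No verdict was reported.

- **Tap:** I turned it counter-clockwise until the resisting moment rose at the stop. Before the lift the wing was about 1–3° off the lid's long axis, and at the end about 0–1.5°, so it is open.
- **Lid:** I lifted it by the black handle and set it down upright and level. The top camera puts its centre about 1.3 mm from the mat's in both x and y, and its angle within 0.1° of the mat's.
- **Bottle and flask:** both stand where they stood in the first picture. I judged this by eye and did not measure it.

Some readings disagreed:

- **Touchdown:** the wrist force still showed roughly the lid's weight when I released it. I judged contact from the plate height, which stayed at 36 mm as expected on the mat; it read the same after release.
- **Position across the mat:** the scene camera puts the lid about 3.4 mm off in y, but it also measured the mat 3 mm too wide, so I trusted the top camera.
- **Lowering:** near the mat the arm drifted 2–3 mm in x during small moves, so I raised it slightly and corrected before release.

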